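# Slide the sample tray under the light-sensor bridge

### The job

Using only the outside of the fingers, push the flat sample tray across the bench and through under the low blue sensor bridge, low end first, until its raised orange end wall rests flush against the bridge. Push gently and keep the tray flat on the bench: do not pinch, lift or tip it, and leave the other things on the bench where they are. Finish clear of everything.

Things in the scene. Friction and masses are not known exactly. Their poses are not given: they have to be found in the camera images.
- tray: loose sample tray, about 0.35 kg, 2 to 9 N to push: flat white plate 110 mm long (x), 76 wide (y), 15 thick, three coloured discs in its top; across its -x end, nearest the robot, an orange wall 10 mm thick, 34 mm tall from the bench (x = -55 to -45 mm). Origin: middle of the underside. x points from the wall to the plain end that enters the bridge first, z up.
- bridge: sensor bridge fixed to the bench: two aluminium legs and a blue beam, 50 mm deep along the passage (x = -25 to 25 mm), 90 mm clear between the legs (y = -45 to 45), outer feet to y = 84. Beam underside 19 mm above the bench, top 37, black barrel on it to 48. Origin: on the bench, mid-passage. x runs along the passage away from the robot, z up; the tray enters at -x.
- home (a point): point on the bench, 20 mm along +x from the bridge's origin, where the tray's origin lies when the tray is home: orange wall's inner face against the bridge's near face, tray's x along the bridge's x.
- beaker: clear glass beaker, loose bystander, 68 mm across and 85 mm tall, stands beside the bridge. Origin: middle of its underside.
- weight: brass laboratory weight with a knob, loose bystander, 44 mm across and 56 mm tall, stands beside the bridge. Origin: middle of its underside.
- eraser: white eraser, loose bystander, 45 x 22 x 13 mm, lies on the robot's left. Origin: middle of its underside.
- dispenser: blue tape dispenser, loose bystander, 130 x 55 x 80 mm, on the robot's left. Origin: middle of its underside.
- marker: marker pen, loose bystander, 130 x 18 x 16 mm, lies on the robot's right. Origin: middle of its underside.
- jar: amber jar with a green cap, loose bystander, 60 mm across and 90 mm tall, on the robot's left. Origin: middle of its underside.
- ruler: wooden ruler, loose bystander, 200 x 30 x 5 mm, lies on the robot's right. Origin: middle of its underside.
There are look-alikes about, which are no part of the job. Of the things that look like the tray, take the one that is nearest to the robot's base at the start. Several things have the shape of the bridge; the one meant has the colours described above.

How it is judged:
By the outcome, as a careful person would: the job done as asked, in the order asked, and still so for the second after the job is handed in, with the robot touching nothing.
It also fails if it takes over 72 s, if anything falls off the work surface, if the arm or the gripper's body presses on something with over 40 N, if the wrist force passes 120 N, or if a joint passes its speed limit or range.

### The arm

A 6-joint arm with a two-finger parallel gripper is mounted at the origin on the work surface. World frame = base frame: x ahead of the robot, y to its left, z up, the work surface at z = 0. Lengths are in m, angles in rad, forces in N, time in s.
With the tool pointing down it reaches from about 0.375 to 0.9 m from the base axis. Payload 3.1 kg.
Tool frame: the origin (TCP) lies at the very end of the fingers, on their centre line; the grasp point (between the pads) lies 19 mm behind it; x points along the fingers, y is the direction in which the jaws open and shut, and the axes are right-handed (so a half turn about x gives the same grasp; the last joint's range is limited). The gripper opens to 85 mm and grips with 20 to 120 N. Pads are 22 mm wide; open, the fingers measure 114 mm over their backs; the gripper's body (76 mm by 85 mm) begins 54 mm behind the grasp point. The pads swing forward as they close: fully open they stand 13 mm farther back than shut.
Start: joints at [1.006, 0.527, 1.433, -0, 1.181, -0.178], TCP at [0.236, 0.579, 0.231] pointing down, gripper open.
Joint ranges: [-3.08, 3.08], [-0.75, 2.2], [0.22, 2.44], [-1.43, 4.57], [0, 2.65], [-2.85, 2.85]. Speed limits (rad/s): [2.79, 2.79, 3.14, 3.14, 3.14, 3.14].

### API

Orientations are given as a unit quaternion [w, x, y, z].
In Python, from plant import sensors, cams, job, nets gives the robot as it stands. The module is installed in compiled form; this text tells all that it offers.
- The arm moves only by the tool step_arm, never from a script. Its arguments are lists of equal length, an entry for each row: "grip": the opening in per cent of the stroke, from 0 (shut) to 100 (fully open); "translation": the shift along the tool's x, y, z in m, a list of three; "dr": the turn, a rotation vector about the tool's x, y, z in degrees, a list of three. A call has 1 to 12 rows; each row shifts and turns the commanded pose from where the row before left it, along the tool's axes as they then stand; what a row does not reach is not made up. A row lasts 1/12 s, in which the tool goes at most 41.7 mm and 7.16 degrees, less where a joint would pass 70% of its speed; a pose out of reach is approached as far as the arm can. A call is refused whole if a number of a shift passes 0.0417 or a number of a turn 7.16, either way. A call with a gripper value outside its range is refused whole. The fingers move at their own pace and stop on an object; "squeeze" is the grip in N (left out, the last holds). Time passes only in rows, so rows that do not move let the fingers close. It gives the time, the measured TCP pose, the force and the opening at its end, in the units of the state.
- sensors.get_obs(): the state, without advancing time (a new reading comes with each control period).
- cams.grab_frame(name): name is "scene" or "top" or "wrist"; returns (picture, depth): 384x512x3 uint8, red, green, blue; 384x512 float32, m along the optical axis (not along the pixel's ray), 0 where there is no reading.
- cams.calibration(name): a dict with "fx", "fy", "cx", "cy" (pixels), "T" (4x4, takes a point from camera to world coordinates); the wrist camera has in their place "mount" (4x4, takes a point from camera to tool coordinates, whose origin is the TCP and whose axes are the tool frame's). Camera axes: x right, y down, z forward; pixel columns grow to the right and rows downward; lengths in m; the calibration is good to about 2 mm. A picture is of the moment at which its call begins: read the wrist's pose just before it. calibration takes no time and is no camera call.
- job.finish_job(): hands the job in, once; it reports no verdict.
Trained networks look in the newest picture that a camera, given by its name, has taken for a name from the list of things; names that differ only in an ending like _2 or _b are one class to them, and where a whole thing is asked for, a point or a joint stands for the part that bears it (a point fixed in the world has none). Each returns a list of dicts, best first, with "conf" (0 to 1); they miss things now and then, are a little off and sometimes report something else, mostly with a low value. They report only what shows in the picture. A call takes as long as a camera call. They do not tell look-alikes from the thing itself.
- nets.search_frame(label, camera): "extent" ([left, top, right, bottom] in pixels, round what is visible of it).
- nets.silhouettes(label, camera): "mask" (384x512 bool, what is visible of it) and "extent" ([left, top, right, bottom] in pixels, round what is visible of it).
The state is a dict: "clock": time; "qpos": joint angles; "joint_vel": joint speeds; "effort": joint torques, N m; "tool_pos": TCP position; "orientation": TCP orientation; "force": force on the tool from outside, world axes, zero at the start; "torque": the same for the moment, N m; "gripper_width": finger opening in m.
Only numpy, scipy, OpenCV 4.12 (cv2) and the standard library are available. Lean on these libraries where they do the work, as an engineer would, in place of code of your own. Each camera call takes 0.05 s, during which the arm holds its last target.

## Working session

There is one attempt and no reset: what is moved stays moved. The work goes in short steps, Python scripts to look and compute and a tool call to move; the robot and the scene stay as the last step left them, time stands still between calls to the robot, and variables do not carry over. Pictures are saved under pics/ and viewed, and the job is handed in when it is done.

Besides the shell and the picture viewer there is one more tool, called after "Emit:" as name(argument=value, ...) on one line, values as JSON. step_arm: Moves the arm, as the interface text tells. Its arguments: {"type":"object","properties":{"grip":{"type":"array","items":{"type":"number"}},"translation":{"type":"array","items":{"type":"array","items":{"type":"number"}}},"dr":{"type":"array","items":{"type":"array","items":{"type":"number"}}},"squeeze":{"type":"number"}},"required":["grip","translation","dr"]}

```bash
mkdir -p pics; cat > h.py <<'E'
import numpy as np, cv2
from plant import sensors, cams, job, nets
def save(im,n): cv2.imwrite('pics/'+n+'.png',cv2.cvtColor(im,cv2.COLOR_RGB2BGR))
def cloud(cam,d):
    c=cams.calibration(cam); v,u=np.mgrid[0:384,0:512]
    P=np.stack([(u-c['cx'])/c['fx']*d,(v-c['cy'])/c['fy']*d,d,np.ones_like(d)],-1)
    return (P@np.array(c['T']).T)[...,:3]
E
python3 - <<'E'
from h import *
for n in ('top','scene'):
    im,d=cams.grab_frame(n); save(im,n+'0'); np.savez('pics/%s0.npz'%n,im=im,d=d)
o=sensors.get_obs(); print(o['clock'],o['tool_pos'],o['orientation'],o['force'],o['gripper_width'])
print(np.array(cams.calibration('top')['T']).round(3))
E
```

```text
0.1 [0.23538931 0.57827974 0.23044404] [ 0.6936653   0.13526855  0.69418114 -0.13654089] [ 0.25895397 -0.19247367 -0.39649525] 0.08538977906385185
[[ 0.012 -0.995  0.095  0.446]
 [-1.    -0.013 -0.01   0.002]
 [ 0.011 -0.095 -0.995  1.263]
 [ 0.     0.     0.     1.   ]]
```

View pics/top0.png

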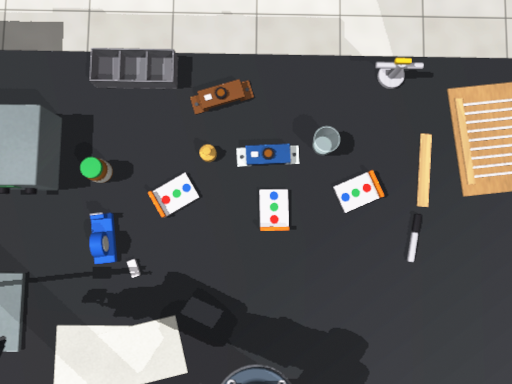

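View pics/scene0.png

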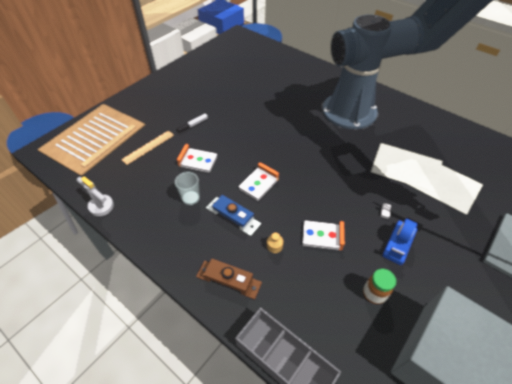

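In the top picture, three things look like the tray: (174,194), (274,210) and (359,191). Two look like the bridge: blue at (268,155) and brown at (221,96). By the description I expect the tray at (274,210) and the blue bridge. Next I'll measure distances and check a close crop.

```bash
cat > m.py <<'E'
from h import *
def meas(im,d,cam='top',box=None,verbose=True):
    P=cloud(cam,d); hsv=cv2.cvtColor(im,cv2.COLOR_RGB2HSV); 
    return P,hsv
E
python3 - <<'E'
from h import *
z=np.load('pics/top0.npz'); im,d=z['im'],z['d']; P=cloud('top',d)
for u,v in [(174,194),(274,218),(357,198),(285,155),(221,100),(208,153),(325,145),(300,180)]:
    print((u,v),P[v,u].round(4),np.hypot(*P[v,u,:2]).round(3),im[v,u])
hsv=cv2.cvtColor(im,cv2.COLOR_RGB2HSV)
# tray height mask
for nm,(l,t,r,b),f in [('plate',(250,180,300,240),lambda Z:(Z>.009)&(Z<.022)),('wall',(250,215,300,240),lambda Z:(Z>.026)&(Z<.045)),
   ('bridgebeam',(230,135,305,175),lambda Z:(Z>.03)&(Z<.042)),('bridgeall',(230,135,305,175),lambda Z:(Z>.004))]:
    m=np.zeros(d.shape,bool); m[t:b,l:r]=True; m&=f(P[...,2])&(d>0)
    q=P[m][:,:2].astype(np.float32); (c,s,a)=cv2.minAreaRect(q); print(nm,m.sum(),np.round(c,4),np.round(s,4),round(a,2),np.median(P[m][:,2]).round(4))
crop=im[125:245,225:345]; save(cv2.resize(crop,None,fx=5,fy=5,interpolation=cv2.INTER_CUBIC),'crop0')
print(P[200:240:2,274].round(4))
E
```

```text
(174, 194) [0.5518 0.2244 0.012 ] 0.596 [ 68 215 108]
(274, 218) [ 0.4909 -0.0432  0.0179] 0.493 [251  53  44]
(357, 198) [ 0.5473 -0.2653  0.0125] 0.608 [249 247 249]
(285, 155) [ 0.6571 -0.0701  0.0364] 0.661 [ 48  99 174]
(221, 100) [0.8042 0.1024 0.0337] 0.811 [146  89  51]
(208, 153) [0.6561 0.1314 0.0565] 0.669 [239 193  94]
(325, 145) [ 0.6918 -0.1808  0.0038] 0.715 [174 189 192]
(300, 180) [ 0.5951 -0.1132  0.0017] 0.606 [54 56 60]
plate 1031 [ 0.518  -0.0433] [0.0966 0.0751] 0.74 0.0141
wall 115 [ 0.4629 -0.0456] [0.0079 0.0733] 0.67 0.0329
bridgebeam 713 [ 0.6598 -0.0254] [0.0509 0.118 ] 4.03 0.0361
bridgeall 1122 [ 0.6635 -0.0233] [0.1071 0.2015] 0.83 0.0352
[[ 0.539  -0.0429  0.0147]
 [ 0.5341 -0.0432  0.0072]
 [ 0.5285 -0.0431  0.0112]
 [ 0.5231 -0.0431  0.0119]
 [ 0.5176 -0.0431  0.014 ]
 [ 0.5122 -0.0431  0.016 ]
 [ 0.5067 -0.043   0.0196]
 [ 0.5015 -0.0431  0.0173]
 [ 0.4964 -0.0433  0.013 ]
 [ 0.4909 -0.0432  0.0179]
 [ 0.4857 -0.0434  0.0138]
 [ 0.4804 -0.0434  0.0143]
 [ 0.4751 -0.0436  0.0113]
 [ 0.4697 -0.0434  0.0181]
 [ 0.4642 -0.0429  0.0332]
 [ 0.459  -0.0429  0.0333]
 [ 0.454  -0.0443 -0.0018]
 [ 0.4487 -0.0442 -0.    ]
 [ 0.4433 -0.0442  0.0023]
 [ 0.438  -0.0444 -0.001 ]]
```

View pics/crop0.png

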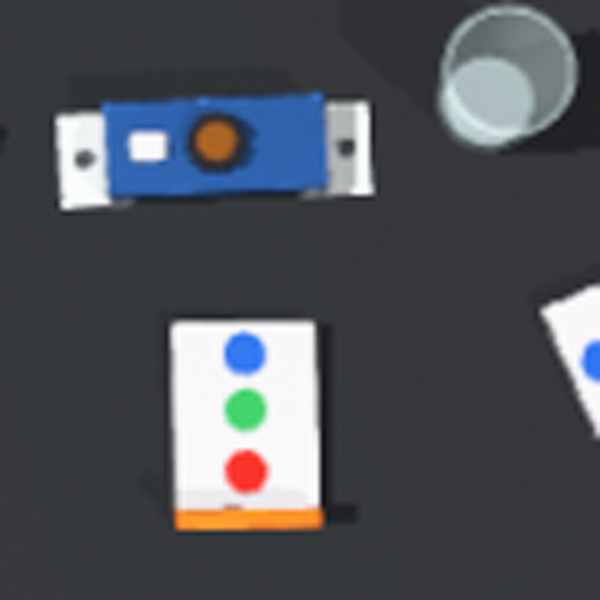

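The crop shows the tray at about (246,425) in crop pixels, with its orange wall at the robot's side (y≈519). The blue-beam bridge is at (215,150). Tray distances from the base are 0.49, 0.60 and 0.61 m, so the middle one is the nearest. I'll move the wrist camera over the pair for finer measurement.

```bash
cat >> h.py <<'E'
from scipy.spatial.transform import Rotation as Ro
def pose():
    o=sensors.get_obs(); w,x,y,z=o['orientation']; return np.array(o['tool_pos']),Ro.from_quat([x,y,z,w]),o
def go(tp,yaw,n=None):
    """tool y axis along (−sin yaw, cos yaw) , tool x down"""
    p,R,o=pose(); c,s=np.cos(yaw),np.sin(yaw)
    X=np.array([0,0,-1.]);Y=np.array([-s,c,0]);Z=np.cross(X,Y)
    G=Ro.from_matrix(np.stack([X,Y,Z],1)); 
    print('p',p.round(4),'\nR\n',R.as_matrix().round(3),'w',o['gripper_width'],'t',o['clock'],'F',np.round(o['force'],2))
    print('tool shift',R.inv().apply(np.array(tp)-p).round(4),'rotvec deg',(R.inv()*G).as_rotvec(degrees=True).round(2))
E
python3 - <<'E'
from h import *
go([.45,-.03,.25],0); go([.45,-.03,.25],np.pi)
print(np.array(cams.calibration('wrist')['mount']).round(3),cams.calibration('wrist')['fx'])
E
```

```text
p [0.2354 0.5783 0.2304] 
R
 [[-0.001  0.377  0.926]
 [-0.002  0.926 -0.377]
 [-1.    -0.002 -0.   ]] w 0.08538977906385185 t 0.1 F [ 0.26 -0.19 -0.4 ]
tool shift [-0.0188 -0.4824  0.4282] rotvec deg [-22.16  -0.04   0.1 ]
p [0.2354 0.5783 0.2304] 
R
 [[-0.001  0.377  0.926]
 [-0.002  0.926 -0.377]
 [-1.    -0.002 -0.   ]] w 0.08538977906385185 t 0.1 F [ 0.26 -0.19 -0.4 ]
tool shift [-0.0188 -0.4824  0.4282] rotvec deg [1.5784e+02 1.4000e-01 6.0000e-02]
[[ 0.    -0.27   0.963 -0.143]
 [ 1.    -0.001 -0.001 -0.001]
 [ 0.001  0.963  0.27  -0.068]
 [ 0.     0.     0.     1.   ]] 315.4237670892686
```

Emit:
step_arm(grip=[100, 100, 100, 100, 100, 100, 100, 100, 100, 100, 100, 100], translation=[[-0.001, -0.0268, 0.0238], [-0.001, -0.0268, 0.0238], [-0.001, -0.0268, 0.0238], [-0.001, -0.0268, 0.0238], [-0.001, -0.0268, 0.0238], [-0.001, -0.0268, 0.0238], [-0.001, -0.0268, 0.0238], [-0.001, -0.0268, 0.0238], [-0.001, -0.0268, 0.0238], [-0.001, -0.0268, 0.0238], [-0.001, -0.0268, 0.0238], [-0.001, -0.0268, 0.0238]], dr=[[0, 0, 0], [0, 0, 0], [0, 0, 0], [0, 0, 0], [0, 0, 0], [0, 0, 0], [0, 0, 0], [0, 0, 0], [0, 0, 0], [0, 0, 0], [0, 0, 0], [0, 0, 0]])

```text
clock: 1.1
tool_pos: [0.3788, 0.1716, 0.2432]
orientation: [0.694, 0.136, 0.694, -0.136]
force: [1.9, -0.6, 0.4]
gripper_width: 0.0851
```

Emit:
step_arm(grip=[50, 50, 50, 50, 50, 50, 50, 50, 50, 50, 50, 50], translation=[[-0.001, -0.0268, 0.0238], [-0.001, -0.0268, 0.0238], [-0.001, -0.0268, 0.0238], [-0.001, -0.0268, 0.0238], [-0.001, -0.0268, 0.0238], [-0.001, -0.0268, 0.0238], [0, 0, 0], [0, 0, 0], [0, 0, 0], [0, 0, 0], [0, 0, 0], [0, 0, 0]], dr=[[0, 0, 0], [0, 0, 0], [0, 0, 0], [0, 0, 0], [0, 0, 0], [0, 0, 0], [-5.5, 0, 0], [-5.5, 0, 0], [-5.5, 0, 0], [-5.5, 0, 0], [0, 0, 0], [0, 0, 0]])

```text
clock: 2.1
tool_pos: [0.4503, -0.0295, 0.2491]
orientation: [0.707, 0.002, 0.707, -0.002]
force: [-0.6, 0.5, 1.2]
gripper_width: 0.0426
```

```bash
cat >> h.py <<'E'
def wcloud(d,p,R):
    c=cams.calibration('wrist'); v,u=np.mgrid[0:384,0:512]
    P=np.stack([(u-c['cx'])/c['fx']*d,(v-c['cy'])/c['fy']*d,d,np.ones_like(d)],-1)
    T=np.eye(4);T[:3,:3]=R.as_matrix();T[:3,3]=p
    return (P@(T@np.array(c['mount'])).T)[...,:3]
E
python3 - <<'E'
from h import *
go([.43,-.03,.25],0); p,R,o=pose()
im,d=cams.grab_frame('wrist'); save(im,'w1'); np.savez('pics/w1.npz',im=im,d=d,P=wcloud(d,p,R))
E
```

```text
p [ 0.4503 -0.0295  0.2491] 
R
 [[-0.001  0.005  1.   ]
 [ 0.     1.    -0.005]
 [-1.     0.    -0.001]] w 0.04260397279949005 t 2.1 F [-0.58  0.49  1.16]
tool shift [-0.0009 -0.0006 -0.0203] rotvec deg [-0.31 -0.03 -0.01]
```

View pics/w1.png

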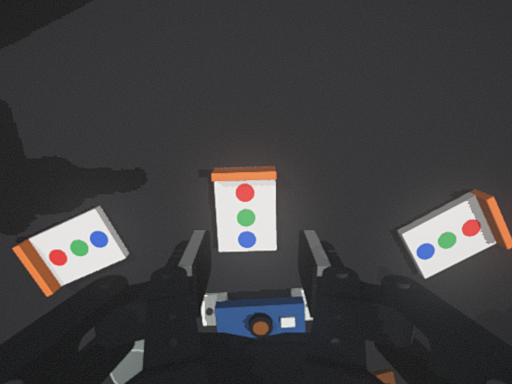

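The wrist view (image top is towards the robot, right is +y) shows the tray at (246,213) with its orange wall at y≈175. The blue bridge is at (260,318). Now I'll fit both by colour, using rays intersected with planes at the known heights.

```bash
cat >> h.py <<'E'
def ray(cam,uv,z,p=None,R=None):
    c=cams.calibration(cam); uv=np.atleast_2d(uv).astype(float)
    if cam=='wrist':
        T=np.eye(4);T[:3,:3]=R.as_matrix();T[:3,3]=p;T=T@np.array(c['mount'])
    else: T=np.array(c['T'])
    D=np.stack([(uv[:,0]-c['cx'])/c['fx'],(uv[:,1]-c['cy'])/c['fy'],np.ones(len(uv))],1)@T[:3,:3].T
    s=(z-T[2,3])/D[:,2]; return (T[:3,3]+D*s[:,None])[:,:2]
def comp(m,uv):
    m=m.astype(np.uint8); n,l,st,c=cv2.connectedComponentsWithStats(m)
    k=np.argmin([np.hypot(*(c[i]-uv))-1e-9 if st[i,4]>25 else 1e9 for i in range(1,n)])+1
    return l==k
def rect(cam,m,z,p=None,R=None):
    vu=np.argwhere(m)[:,::-1]; cs=cv2.findContours(m.astype(np.uint8),cv2.RETR_EXTERNAL,cv2.CHAIN_APPROX_NONE)[0]
    k=max(cs,key=len)[:,0,:]; q=ray(cam,k,z,p,R).astype(np.float32)
    c,s,a=cv2.minAreaRect(q); a=(a+45)%90-45; return np.round(c,4),np.round(s,4),round(a,2)
def find(cam,im,p=None,R=None,tuv=None,buv=None):
    h=cv2.cvtColor(im,cv2.COLOR_RGB2HSV); H,S,V=[h[...,i].astype(int) for i in range(3)]
    out={}
    if tuv is not None:
        org=(H>3)&(H<18)&(S>150)&(V>120); mo=comp(org,tuv[1])
        col=lambda lo,hi:(H>=lo)&(H<=hi)&(S>110)&(V>120)
        out['wall']=rect(cam,mo,.034,p,R)
        wh=(S<60)&(V>170); mw=comp(wh,tuv[0]); out['plate']=rect(cam,mw,.015,p,R)
        ds=[]
        for nm,mm in (('red',((H>172)|(H<3))&(S>130)&(V>120)),('green',col(45,75)),('blue',col(105,120))):
            y,x=np.nonzero(comp(mm,tuv[0])); ds.append(ray(cam,[[x.mean(),y.mean()]],.015,p,R)[0])
        out['discs']=np.round(ds,4); v=ds[2]-ds[0]; out['discyaw']=np.degrees(np.arctan2(v[1],v[0])).round(2)
    if buv is not None:
        bl=(H>98)&(H<118)&(S>100)&(V>60); out['beam']=rect(cam,comp(cv2.morphologyEx(bl.astype(np.uint8),cv2.MORPH_CLOSE,np.ones((5,5)))>0,buv),.037,p,R)
    return out
E
python3 - <<'E'
from h import *
p,R,o=pose(); z=np.load('pics/w1.npz'); im=z['im']
print(find('wrist',im,p,R,[(246,217),(246,175)],(255,318)))
z=np.load('pics/top0.npz')
print(find('top',z['im'],None,None,[(274,210),(274,229)],(268,155)))
big=cv2.resize(im[160:345,190:325],None,fx=4,fy=4,interpolation=cv2.INTER_CUBIC)[:600*1]; save(cv2.resize(big,(438,600)),'w1c')
E
```

```text
{'wall': (array([ 0.4608, -0.0438]), array([0.0141, 0.0748]), 2.47), 'plate': (array([ 0.5208, -0.0417]), array([0.0953, 0.076 ]), 1.47), 'discs': array([[ 0.4888, -0.0427],
       [ 0.522 , -0.0418],
       [ 0.552 , -0.041 ]]), 'discyaw': np.float64(1.57), 'beam': (array([ 0.6552, -0.0241]), array([0.0611, 0.1181]), 3.44)}
{'wall': (array([ 0.4629, -0.0442]), array([0.0078, 0.0758]), 0.7), 'plate': (array([ 0.5191, -0.0417]), array([0.0987, 0.0772]), 0.75), 'discs': array([[ 0.4891, -0.0427],
       [ 0.5216, -0.042 ],
       [ 0.5513, -0.0412]]), 'discyaw': np.float64(1.44), 'beam': (array([ 0.6599, -0.0237]), array([0.054 , 0.1173]), 3.53)}
```

View pics/w1c.png

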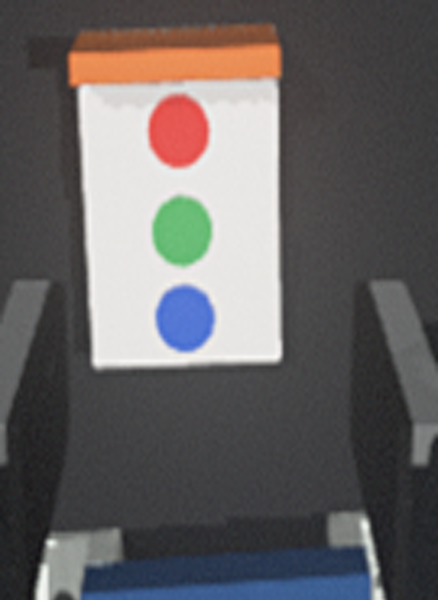

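Top and wrist cameras agree:

| Item | Position (x, y) | Yaw |
|---|---|---|
| Tray | (0.513, -0.042) | about 1.5° |
| Bridge | (0.660, -0.024) | about 3.5° |

The tray sits about 9 mm to −y of the passage line. I'll nudge its −y side with the back of a shut finger first, then push the wall from behind.

Emit:
step_arm(grip=[0, 0, 0, 0, 0, 0], translation=[[0, 0, 0], [0, -0.03, 0.02], [0, -0.03, 0.02], [0, -0.03, 0.02], [0, 0, 0], [0, 0, 0]], dr=[[-3.8, 0, 0], [0, 0, 0], [0, 0, 0], [0, 0, 0], [0, 0, 0], [0, 0, 0]])

```text
clock: 2.65
tool_pos: [0.5171, -0.117, 0.249]
orientation: [0.707, -0.021, 0.707, 0.021]
force: [-0.1, -0.5, -0.3]
gripper_width: 0.0002
```

```bash
python3 - <<'E'
from h import *
go([.508,-.112,.006],np.radians(3.5))
E
```

```text
p [ 0.5171 -0.117   0.249 ] 
R
 [[ 0.    -0.06   0.998]
 [-0.     0.998  0.06 ]
 [-1.    -0.     0.   ]] w 0.00024717716131308134 t 2.65 F [-0.13 -0.51 -0.33]
tool shift [ 0.243   0.0056 -0.0088] rotvec deg [-0.06  0.02  0.01]
```

Emit:
step_arm(grip=[0, 0, 0, 0, 0, 0, 0, 0, 0, 0], translation=[[0.035, 0, -0.003], [0.035, 0, -0.003], [0.035, 0, -0.003], [0.035, 0, 0], [0.035, 0, 0], [0.03, 0, 0], [0.02, 0, 0], [0.01, 0, 0], [0.008, 0, 0], [0, 0, 0]], dr=[[0, 0, 0], [0, 0, 0], [0, 0, 0], [0, 0, 0], [0, 0, 0], [0, 0, 0], [0, 0, 0], [0, 0, 0], [0, 0, 0], [0, 0, 0]])

```text
clock: 3.48
tool_pos: [0.5064, -0.1153, 0.0056]
orientation: [0.706, -0.022, 0.707, 0.023]
force: [-0.3, -0.1, 0.8]
gripper_width: -0.0
```

```bash
python3 - <<'E'
from h import *
go([.508,-.0945,.006],np.radians(3.5))
p,R,o=pose(); im,d=cams.grab_frame('wrist'); save(im,'w2')
im,d=cams.grab_frame('top'); print(find('top',im,None,None,[(274,210),(274,229)],(268,155))); save(cv2.resize(im[100:280,190:400],None,fx=3,fy=3),'t2')
E
```

```text
p [ 0.5064 -0.1153  0.0056] 
R
 [[-0.002 -0.064  0.998]
 [ 0.001  0.998  0.064]
 [-1.     0.001 -0.002]] w -2.8356924249518087e-06 t 3.4833 F [-0.3  -0.1   0.84]
tool shift [-0.0004  0.0207  0.0029] rotvec deg [ 0.14 -0.1  -0.06]
{'wall': (array([ 0.6623, -0.0251]), array([0.0161, 0.0159]), 0.65), 'plate': (array([ 0.5565, -0.0561]), array([0.0188, 0.0428]), 0.75), 'discs': array([[ 0.5759, -0.2904],
       [ 0.5626, -0.2598],
       [ 0.6636, -0.0281]]), 'discyaw': np.float64(71.5), 'beam': (array([ 0.66  , -0.0238]), array([0.0537, 0.1173]), 3.33)}
```

View pics/w2.png

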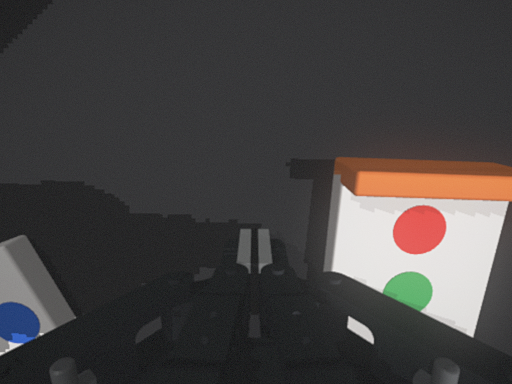

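View pics/t2.png

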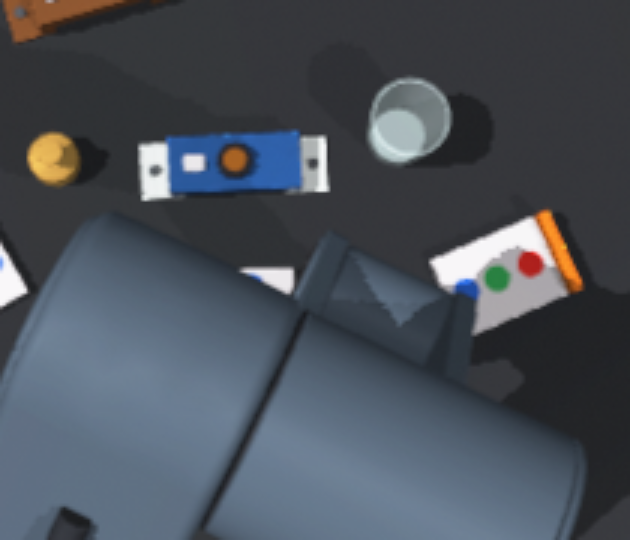

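Emit:
step_arm(grip=[0, 0, 0, 0, 0, 0, 0, 0, 0], translation=[[0, 0.008, 0], [0, 0.006, 0], [0, 0.003, 0], [0, 0.002, 0], [0, 0.002, 0], [0, 0.002, 0], [0, 0.002, 0], [0, 0, 0], [0, 0, 0]], dr=[[0, 0, 0], [0, 0, 0], [0, 0, 0], [0, 0, 0], [0, 0, 0], [0, 0, 0], [0, 0, 0], [0, 0, 0], [0, 0, 0]])

```text
clock: 4.33
tool_pos: [0.5056, -0.0912, 0.0063]
orientation: [0.707, -0.022, 0.707, 0.022]
force: [0.6, -0.1, -0.9]
gripper_width: 0.0004
```

```bash
python3 - <<'E'
from h import *
p,R,o=pose(); print(p,o['force'])
im,d=cams.grab_frame('wrist'); save(im,'w3'); print(find('wrist',im,p,R,[(400,260),(420,175)]))
E
```

```text
[ 0.50563481 -0.09122111  0.00629969] [ 0.5656866  -0.08908654 -0.89514337]
{'wall': (array([ 0.4611, -0.0444]), array([0.0143, 0.0782]), 1.38), 'plate': (array([ 0.502 , -0.0418]), array([0.0778, 0.0601]), -1.4), 'discs': array([[ 0.4886, -0.0419],
       [ 0.5164, -0.0331],
       [ 0.5448, -0.0355]]), 'discyaw': np.float64(6.57)}
```

View pics/w3.png

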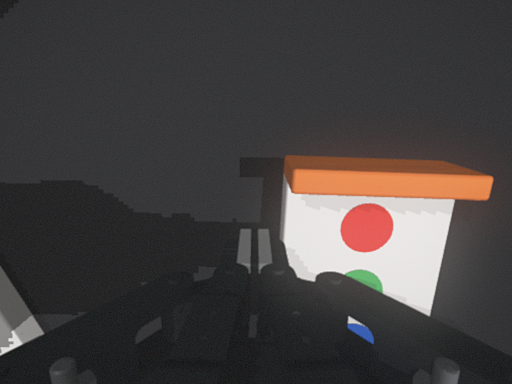

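Emit:
step_arm(grip=[0, 0, 0, 0], translation=[[0, 0.002, 0], [0, 0.002, 0], [0, 0.001, 0], [0, 0, 0]], dr=[[0, 0, 0], [0, 0, 0], [0, 0, 0], [0, 0, 0]])

```text
clock: 4.72
tool_pos: [0.5055, -0.0863, 0.0063]
orientation: [0.707, -0.023, 0.707, 0.022]
force: [-0.3, -1.6, -0.2]
gripper_width: 0.0004
```

```bash
python3 - <<'E'
from h import *
p,R,o=pose(); print(p,o['force'])
im,d=cams.grab_frame('wrist'); save(im,'w4'); r=find('wrist',im,p,R,[(400,260),(420,175)]); print(r['wall'],r['discs'][0])
E
```

```text
[ 0.50546875 -0.08626143  0.00632109] [-0.3003528  -1.58530581 -0.21386265]
(array([ 0.4612, -0.0394]), array([0.0142, 0.0782]), 0.96) [ 0.4887 -0.0372]
```

View pics/w4.png

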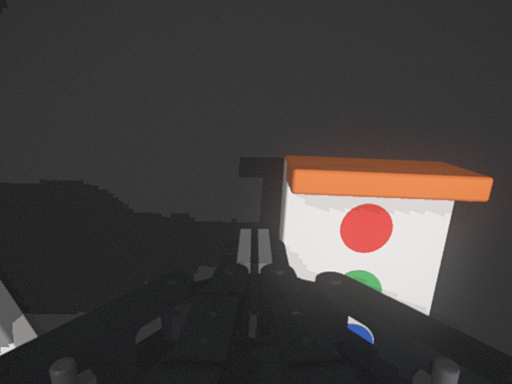

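Emit:
step_arm(grip=[0, 0, 0, 0], translation=[[0, 0.0015, 0], [0, 0.0015, 0], [0, 0.001, 0], [0, 0, 0]], dr=[[0, 0, 0], [0, 0, 0], [0, 0, 0], [0, 0, 0]])

```text
clock: 5.1
tool_pos: [0.5049, -0.0819, 0.0063]
orientation: [0.707, -0.022, 0.707, 0.023]
force: [-0.1, -1.7, -0.3]
gripper_width: -0.0001
```

Emit:
step_arm(grip=[0, 0, 0, 0, 0, 0, 0, 20, 40, 50, 50, 50], translation=[[0, -0.005, 0], [0, -0.012, 0], [0, -0.01, 0], [-0.02, 0, 0], [-0.035, 0, 0], [-0.035, 0, 0], [-0.035, 0, 0], [-0.035, 0.02, -0.02], [-0.035, 0.03, -0.025], [-0.02, 0.03, -0.025], [0, 0.01, -0.02], [0, 0, 0]], dr=[[0, 0, 0], [0, 0, 0], [0, 0, 0], [0, 0, 0], [0, 0, 0], [0, 0, 0], [0, 0, 0], [0, 0, 0], [0, 0, 0], [0, 0, 0], [0, 0, 0], [0, 0, 0]])

```text
clock: 6.1
tool_pos: [0.4145, -0.0315, 0.2113]
orientation: [0.705, -0.022, 0.708, 0.023]
force: [0.2, -1.4, -0.7]
gripper_width: 0.0426
```

```bash
python3 - <<'E'
from h import *
go([.43,-.038,.22],np.radians(3.5)); p,R,o=pose()
im,d=cams.grab_frame('wrist'); save(im,'w5'); np.savez('pics/w5.npz',im=im,p=p,q=R.as_quat())
E
```

```text
p [ 0.4145 -0.0315  0.2113] 
R
 [[-0.004 -0.065  0.998]
 [ 0.002  0.998  0.065]
 [-1.     0.002 -0.004]] w 0.0426441874216345 t 6.1 F [ 0.16 -1.37 -0.67]
tool shift [-0.0087 -0.0075  0.015 ] rotvec deg [ 0.2  -0.21 -0.11]
```

View pics/w5.png

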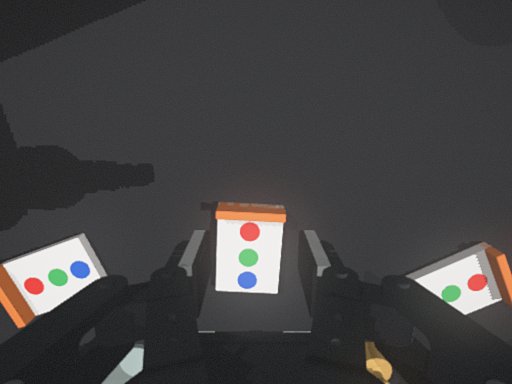

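```bash
python3 - <<'E'
from h import *
p,R,o=pose(); z=np.load('pics/w5.npz'); im=z['im']
r=find('wrist',im,p,R,[(247,258),(250,215)]); print(r)
# wall centre target behind: 
go([.425,-.038,.008],np.radians(3.5))
E
```

```text
{'wall': (array([ 0.462 , -0.0352]), array([0.0176, 0.0758]), 0.47), 'plate': (array([ 0.5256, -0.0344]), array([0.0935, 0.0763]), 0.35), 'discs': array([[ 0.4924, -0.035 ],
       [ 0.5266, -0.0354],
       [ 0.5556, -0.0344]]), 'discyaw': np.float64(0.52)}
p [ 0.4174 -0.033   0.2112] 
R
 [[-0.001 -0.064  0.998]
 [ 0.     0.998  0.064]
 [-1.     0.    -0.001]] w 0.04296672727383495 t 6.15 F [ 0.35 -0.43  0.13]
tool shift [ 0.2032 -0.0056  0.0074] rotvec deg [ 0.16 -0.03 -0.02]
```

Tray is now at (0.5145, -0.0335), yaw ≈0.5°, on the passage line. Next I go down behind the wall with the fingers part open (two contacts) and the tool at 3.6° yaw.

Emit:
step_arm(grip=[40, 40, 40, 40, 40, 40, 40, 40, 40, 40], translation=[[0.02, -0.003, 0.005], [0.035, -0.0025, 0], [0.035, 0, 0], [0.035, 0, 0], [0.035, 0, 0], [0.02, 0, 0], [0.012, 0, 0], [0.008, 0, 0], [0.004, 0, 0], [0, 0, 0]], dr=[[0, 0, 0], [0, 0, 0], [0, 0, 0], [0, 0, 0], [0, 0, 0], [0, 0, 0], [0, 0, 0], [0, 0, 0], [0, 0, 0], [0, 0, 0]])

```text
clock: 6.98
tool_pos: [0.4254, -0.0395, 0.0056]
orientation: [0.707, -0.022, 0.707, 0.022]
force: [-0.3, -0.1, 0.6]
gripper_width: 0.0342
```

```bash
python3 - <<'E'
from h import *
im,d=cams.grab_frame('scene'); save(cv2.resize(im[120:320,160:400],None,fx=3,fy=3),'s6')
go([.460,-.0362,.008],np.radians(3.6))
p,R,o=pose();im,d=cams.grab_frame('wrist'); save(im,'w6')
E
```

```text
p [ 0.4255 -0.0394  0.0063] 
R
 [[ 0.    -0.063  0.998]
 [-0.     0.998  0.063]
 [-1.    -0.     0.   ]] w 0.034476395146982336 t 7.0333 F [-0.36  0.12  0.24]
tool shift [-0.0017  0.0011  0.0346] rotvec deg [0.   0.02 0.01]
```

View pics/s6.png

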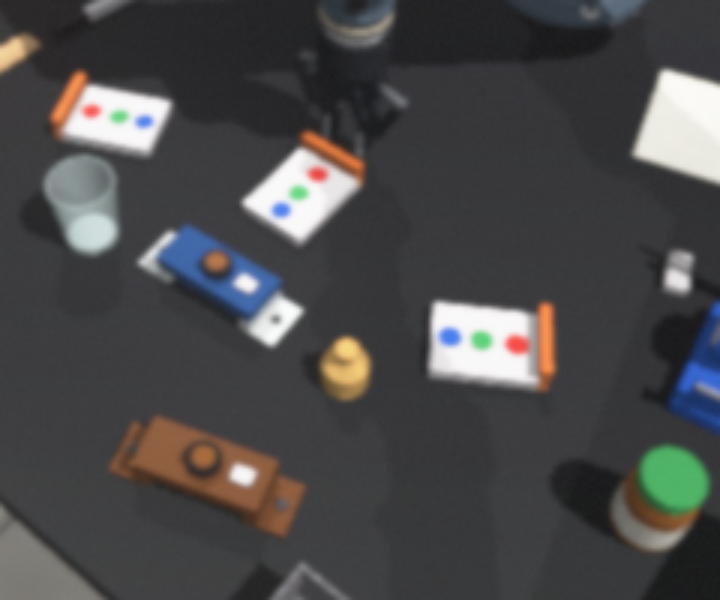

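View pics/w6.png

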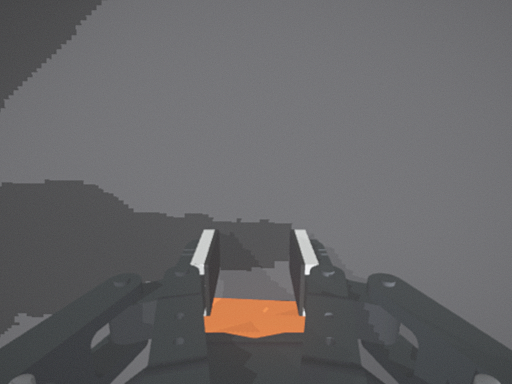

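Emit:
step_arm(grip=[40, 40, 40, 40, 40, 40, 40, 40, 40, 40, 40, 40], translation=[[0, 0.001, 0.008], [0, 0, 0.006], [0, 0, 0.003], [0, 0, 0.002], [0, 0, 0.003], [0, 0, 0.004], [0, 0, 0.004], [0, 0, 0.005], [0, 0, 0.005], [0, 0, 0.005], [0, 0, 0.005], [0, 0, 0]], dr=[[0, 0, 0], [0, 0, 0], [0, 0, 0], [0, 0, 0], [0, 0, 0], [0, 0, 0], [0, 0, 0], [0, 0, 0], [0, 0, 0], [0, 0, 0], [0, 0, 0], [0, 0, 0]])

```text
clock: 8.08
tool_pos: [0.4737, -0.034, 0.0065]
orientation: [0.706, -0.022, 0.708, 0.023]
force: [-3.5, 0.1, 2.1]
gripper_width: 0.0344
```

```bash
python3 - <<'E'
from h import *
im,d=cams.grab_frame('scene'); save(cv2.resize(im[120:320,160:400],None,fx=3,fy=3),'s7')
go([.60,-.0277,.008],np.radians(3.6))
im,d=cams.grab_frame('top'); save(cv2.resize(im[130:250,220:320],None,fx=5,fy=5,interpolation=cv2.INTER_CUBIC),'t7')
E
```

```text
p [ 0.4736 -0.0341  0.0064] 
R
 [[-0.003 -0.064  0.998]
 [ 0.001  0.998  0.064]
 [-1.     0.001 -0.002]] w 0.03391569604398599 t 8.1333 F [-3.43  1.26  1.81]
tool shift [-0.0019 -0.0017  0.1265] rotvec deg [ 0.08 -0.14 -0.05]
```

View pics/s7.png

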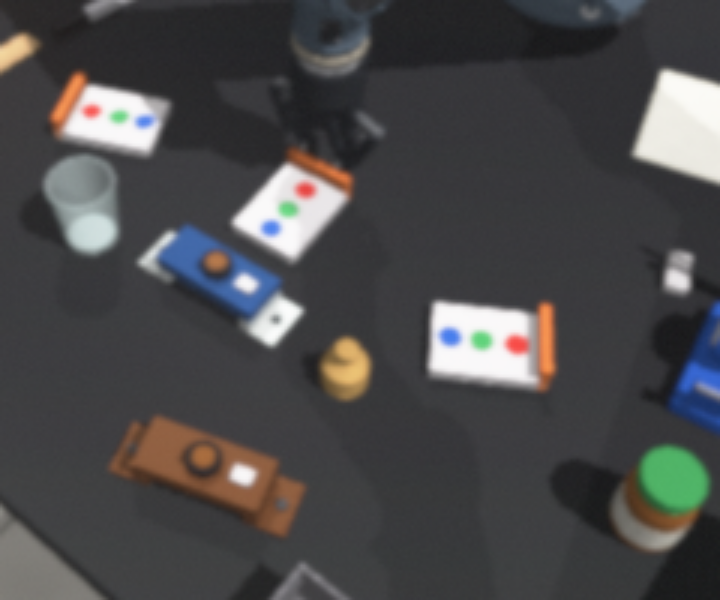

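View pics/t7.png

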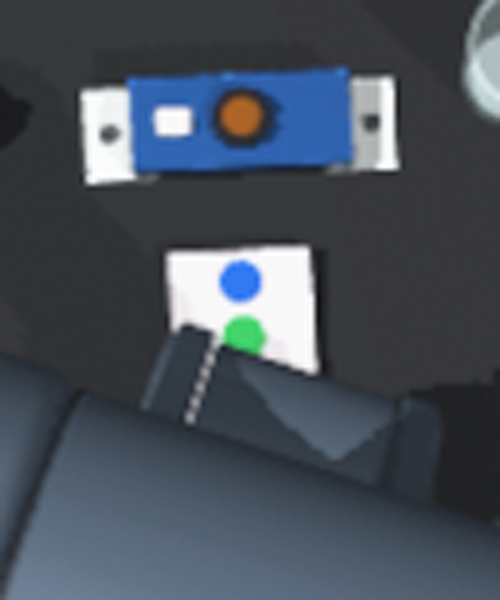

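The tray is moving flat, at 3.5 N. I'll measure alignment from the visible discs and front edge.

```bash
cat >> h.py <<'E'
def align(b=(.660,-.0238),by=3.5):
    """disc-based lateral offset in bridge frame, from top & scene"""
    c,s=np.cos(np.radians(by)),np.sin(np.radians(by))
    for cam,(l,t,r,bt) in (('top',(240,135,305,240)),('scene',(225,165,285,225))):
        im,d=cams.grab_frame(cam); h=cv2.cvtColor(im,cv2.COLOR_RGB2HSV).astype(int); H,S,V=h[...,0],h[...,1],h[...,2]
        for nm,mm in (('red',((H>172)|(H<4))&(S>130)&(V>150)),('green',(H>45)&(H<80)&(S>90)&(V>120)),('blue',(H>105)&(H<120)&(S>110)&(V>205))):
            k=np.zeros_like(mm); k[t:bt,l:r]=True; mm=mm&k
            if mm.sum()<12: print(cam,nm,'-',mm.sum()); continue
            y,x=np.nonzero(comp(mm,((l+r)/2,(t+bt)/2))); q=ray(cam,[[x.mean(),y.mean()]],.015)[0]-b
            print(cam,nm,len(x),'px',x.mean().round(1),y.mean().round(1),'bridge frame mm',(1000*np.array([c*q[0]+s*q[1],-s*q[0]+c*q[1]])).round(1))
E
python3 - <<'E'
from h import *
align()
E
```

```text
top red - 0
top green 46 px 268.6 196.5 bridge frame mm [-111.9    2.4]
top blue 50 px 267.6 185.7 bridge frame mm [-82.9   3.4]
scene red 13 px 261.3 183.0 bridge frame mm [-145.2    5. ]
scene green 15 px 255.6 189.4 bridge frame mm [-113.1    5.5]
scene blue 17 px 249.9 195.6 bridge frame mm [-82.7   5.5]
```

Tray is ~2–3 mm to +y of the line. I'll push on 30 mm with a slight −y drift, then check before it enters.

Emit:
step_arm(grip=[40, 40, 40, 40, 40, 40, 40, 40], translation=[[0, -0.0004, 0.004], [0, -0.0004, 0.005], [0, -0.0004, 0.005], [0, -0.0004, 0.005], [0, -0.0004, 0.005], [0, -0.0005, 0.005], [0, 0, 0.001], [0, 0, 0]], dr=[[0, 0, 0], [0, 0, 0], [0, 0, 0], [0, 0, 0], [0, 0, 0], [0, 0, 0], [0, 0, 0], [0, 0, 0]])

```text
clock: 8.95
tool_pos: [0.5069, -0.0358, 0.0067]
orientation: [0.708, -0.023, 0.705, 0.022]
force: [-0.0, 0.4, 0.1]
gripper_width: 0.0339
```

```bash
python3 - <<'E'
from h import *
align()
go([.60,-.0277,.008],np.radians(3.6))
im,d=cams.grab_frame('top'); save(cv2.resize(im[130:250,220:320],None,fx=5,fy=5,interpolation=cv2.INTER_CUBIC),'t8')
im,d=cams.grab_frame('scene'); save(cv2.resize(im[160:260,190:310],None,fx=5,fy=5,interpolation=cv2.INTER_CUBIC),'s8')
E
```

```text
top red - 0
top green 27 px 269.6 182.9 bridge frame mm [-75.6  -2.2]
top blue 52 px 268.5 173.5 bridge frame mm [-50.1  -0.5]
scene red 13 px 254.3 189.0 bridge frame mm [-112.1    1.3]
scene green 16 px 248.2 195.6 bridge frame mm [-79.6   1.5]
scene blue 19 px 242.3 202.1 bridge frame mm [-48.8   1.4]
p [ 0.5063 -0.0356  0.0067] 
R
 [[ 0.003 -0.063  0.998]
 [-0.001  0.998  0.063]
 [-1.    -0.001  0.003]] w 0.034270933506966694 t 9.05 F [ 0.47 -0.25 -0.9 ]
tool shift [-0.001   0.002   0.0941] rotvec deg [0.03 0.16 0.05]
```

View pics/t8.png

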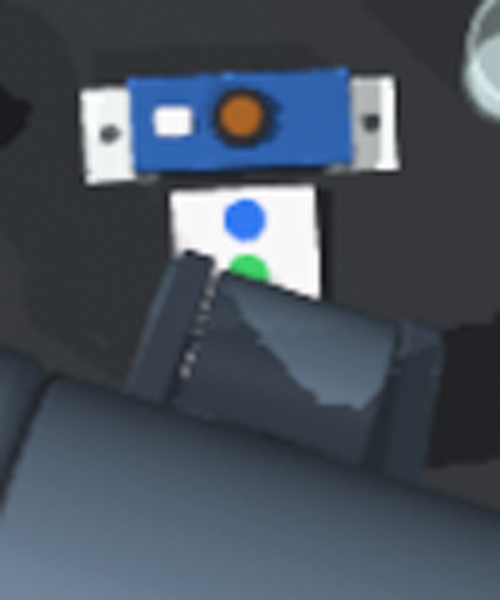

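View pics/s8.png

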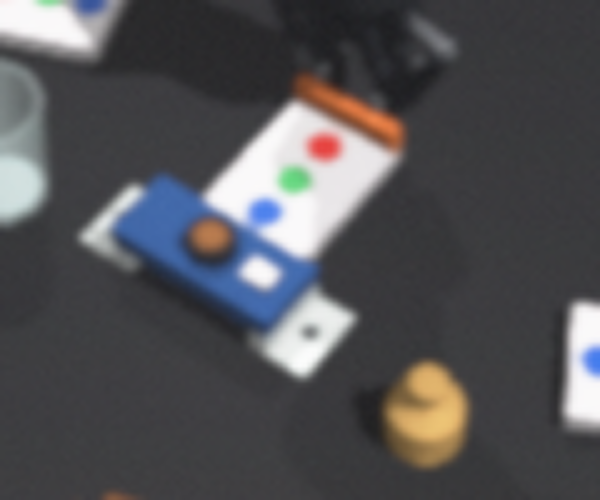

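Lateral offset is now about 0 to +1 mm and yaw matches; the front edge is 10 mm short of the beam at crop (245,188). Pushing straight.

Emit:
step_arm(grip=[40, 40, 40, 40, 40, 40, 40, 40, 40, 40, 40], translation=[[0, 0, 0.004], [0, 0, 0.005], [0, 0, 0.005], [0, 0, 0.005], [0, 0, 0.005], [0, 0, 0.005], [0, 0, 0.005], [0, 0, 0.005], [0, 0, 0.004], [0, 0, 0.002], [0, 0, 0]], dr=[[0, 0, 0], [0, 0, 0], [0, 0, 0], [0, 0, 0], [0, 0, 0], [0, 0, 0], [0, 0, 0], [0, 0, 0], [0, 0, 0], [0, 0, 0], [0, 0, 0]])

```text
clock: 10.07
tool_pos: [0.5488, -0.032, 0.0065]
orientation: [0.706, -0.022, 0.708, 0.023]
force: [-3.1, 1.4, 3.0]
gripper_width: 0.0341
```

```bash
python3 - <<'E'
from h import *
align()
go([.60,-.0277,.008],np.radians(3.6))
im,d=cams.grab_frame('scene'); save(cv2.resize(im[160:260,190:310],None,fx=5,fy=5,interpolation=cv2.INTER_CUBIC),'s9')
E
```

```text
top red - 0
top green - 0
top blue - 0
scene red 18 px 246.8 197.5 bridge frame mm [-71.    2.1]
scene green - 10
scene blue - 0
p [ 0.5489 -0.032   0.0064] 
R
 [[-0.002 -0.064  0.998]
 [ 0.001  0.998  0.064]
 [-1.     0.001 -0.002]] w 0.03410301162618012 t 10.1667 F [-4.84  1.64  3.07]
tool shift [-0.0017  0.001   0.0513] rotvec deg [ 0.06 -0.1  -0.04]
```

View pics/s9.png

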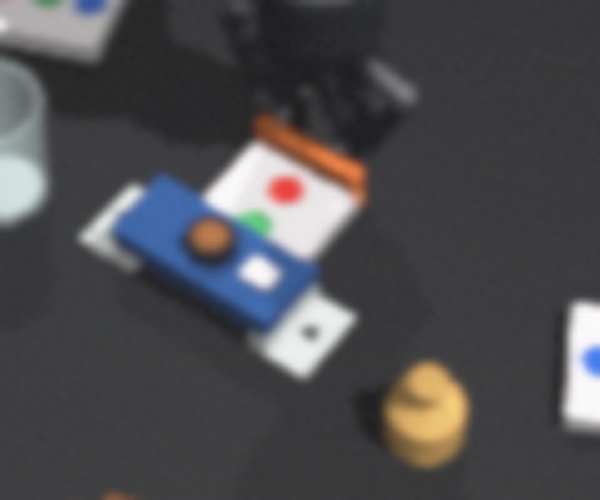

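Entering cleanly at ~5 N; about 66 mm remain. I'll push on 50 mm.

Emit:
step_arm(grip=[40, 40, 40, 40, 40, 40, 40, 40, 40, 40, 40, 40], translation=[[0, 0, 0.004], [0, 0, 0.005], [0, 0, 0.005], [0, 0, 0.005], [0, 0, 0.005], [0, -0.0005, 0.005], [0, -0.0005, 0.005], [0, 0, 0.005], [0, 0, 0.005], [0, 0, 0.004], [0, 0, 0.002], [0, 0, 0]], dr=[[0, 0, 0], [0, 0, 0], [0, 0, 0], [0, 0, 0], [0, 0, 0], [0, 0, 0], [0, 0, 0], [0, 0, 0], [0, 0, 0], [0, 0, 0], [0, 0, 0], [0, 0, 0]])

```text
clock: 11.22
tool_pos: [0.601, -0.0304, 0.0067]
orientation: [0.708, -0.023, 0.706, 0.022]
force: [-0.0, 0.5, -0.7]
gripper_width: 0.0343
```

```bash
python3 - <<'E'
from h import *
go([.60,-.0277,.008],np.radians(3.6))
im,d=cams.grab_frame('scene'); save(cv2.resize(im[160:260,190:310],None,fx=5,fy=5,interpolation=cv2.INTER_CUBIC),'s10')
E
```

```text
p [ 0.601  -0.0304  0.0067] 
R
 [[ 0.002 -0.063  0.998]
 [-0.     0.998  0.063]
 [-1.    -0.001  0.002]] w 0.0343206964812054 t 11.2167 F [-0.04  0.52 -0.72]
tool shift [-0.0013  0.0027 -0.0009] rotvec deg [0.04 0.12 0.03]
```

View pics/s10.png

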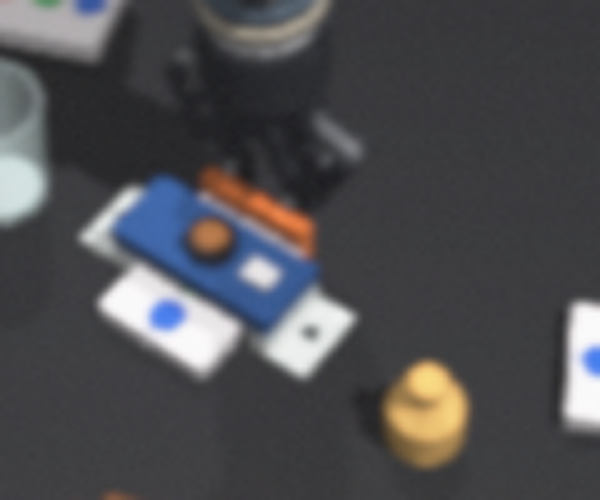

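Emit:
step_arm(grip=[40, 40, 40, 40, 40], translation=[[0, 0, 0.002], [0, 0, 0.002], [0, 0, 0.002], [0, 0, 0.002], [0, 0, 0.001]], dr=[[0, 0, 0], [0, 0, 0], [0, 0, 0], [0, 0, 0], [0, 0, 0]])

```text
clock: 11.68
tool_pos: [0.6073, -0.0295, 0.0068]
orientation: [0.706, -0.022, 0.708, 0.023]
force: [-5.5, -0.7, 3.4]
gripper_width: 0.0341
```

Emit:
step_arm(grip=[40, 40], translation=[[0, 0, 0.001], [0, 0, 0.001]], dr=[[0, 0, 0], [0, 0, 0]])

```text
clock: 11.85
tool_pos: [0.6089, -0.0293, 0.0068]
orientation: [0.705, -0.022, 0.708, 0.023]
force: [-5.5, -1.0, 4.4]
gripper_width: 0.0341
```

```bash
python3 - <<'E'
from h import *
p,R,o=pose(); print(p,o['force'])
im,d=cams.grab_frame('scene'); save(cv2.resize(im[160:260,190:310],None,fx=5,fy=5,interpolation=cv2.INTER_CUBIC),'s11')
E
```

```text
[ 0.60893685 -0.02928683  0.00676925] [-5.51279806 -0.98066836  4.37544747]
```

View pics/s11.png

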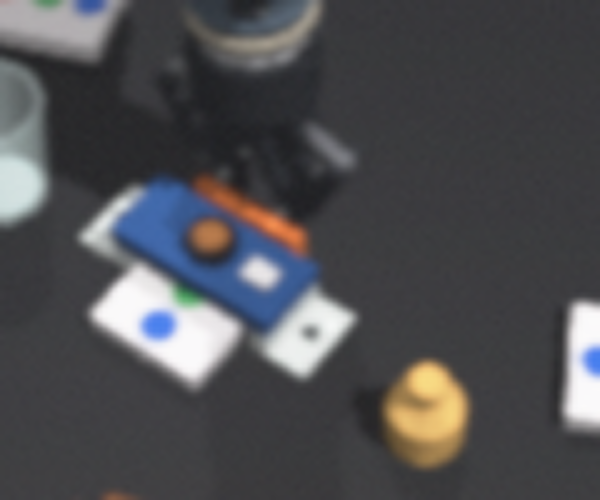

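Emit:
step_arm(grip=[40, 40, 40], translation=[[0, 0, 0.001], [0, 0, 0.001], [0, 0, 0]], dr=[[0, 0, 0], [0, 0, 0], [0, 0, 0]])

```text
clock: 12.15
tool_pos: [0.6116, -0.0292, 0.0067]
orientation: [0.706, -0.022, 0.708, 0.023]
force: [-5.2, -0.2, 3.9]
gripper_width: 0.0343
```

Emit:
step_arm(grip=[40, 40], translation=[[0, 0, 0.001], [0, 0, 0.001]], dr=[[0, 0, 0], [0, 0, 0]])

```text
clock: 12.32
tool_pos: [0.6132, -0.029, 0.0067]
orientation: [0.706, -0.022, 0.708, 0.023]
force: [-5.4, 0.7, 3.7]
gripper_width: 0.0338
```

```bash
python3 - <<'E'
from h import *
p,R,o=pose(); print(p,o['force'],o['torque'])
im,d=cams.grab_frame('scene'); save(cv2.resize(im[160:260,190:310],None,fx=5,fy=5,interpolation=cv2.INTER_CUBIC),'s12')
im,d=cams.grab_frame('top'); save(cv2.resize(im[100:220,200:340],None,fx=4,fy=4,interpolation=cv2.INTER_CUBIC),'t12')
E
```

```text
[ 0.61319227 -0.02902191  0.00666962] [-5.36817601  0.74985961  3.69166876] [0.00257182 0.79581544 0.02523783]
```

View pics/s12.png

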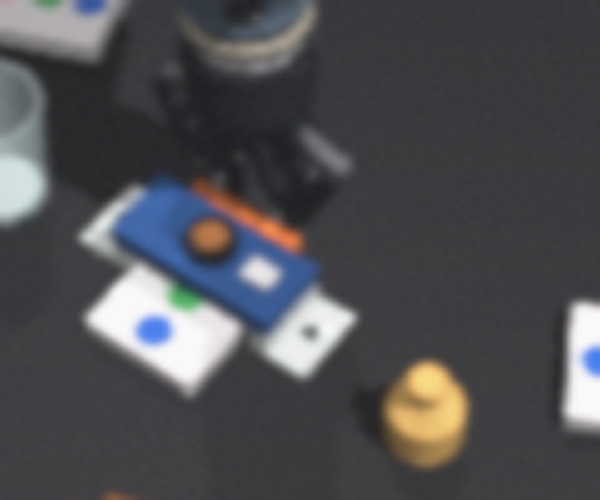

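View pics/t12.png

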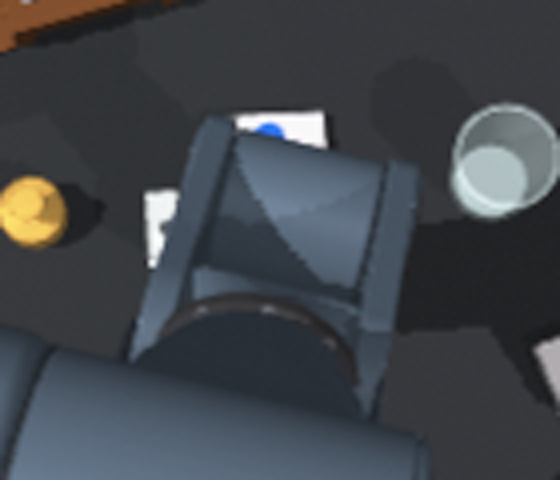

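Emit:
step_arm(grip=[40, 40], translation=[[0, 0, 0.001], [0, 0, 0]], dr=[[0, 0, 0], [0, 0, 0]])

```text
clock: 12.58
tool_pos: [0.6149, -0.029, 0.0066]
orientation: [0.706, -0.022, 0.707, 0.023]
force: [-5.5, 0.2, 4.8]
gripper_width: 0.0344
```

Emit:
step_arm(grip=[40, 40], translation=[[0, 0, 0.001], [0, 0, 0]], dr=[[0, 0, 0], [0, 0, 0]])

```text
clock: 12.75
tool_pos: [0.6154, -0.0289, 0.0066]
orientation: [0.706, -0.022, 0.708, 0.023]
force: [-6.2, 0.4, 5.0]
gripper_width: 0.0337
```

Emit:
step_arm(grip=[40, 40], translation=[[0, 0, 0.001], [0, 0, 0]], dr=[[0, 0, 0], [0, 0, 0]])

```text
clock: 12.92
tool_pos: [0.6154, -0.0289, 0.0066]
orientation: [0.705, -0.022, 0.709, 0.023]
force: [-7.5, -1.0, 7.3]
gripper_width: 0.0338
```

Emit:
step_arm(grip=[40, 40], translation=[[0, 0, 0.001], [0, 0, 0]], dr=[[0, 0, 0], [0, 0, 0]])

```text
clock: 13.08
tool_pos: [0.6153, -0.0289, 0.0065]
orientation: [0.704, -0.022, 0.709, 0.023]
force: [-9.0, -1.8, 6.9]
gripper_width: 0.0343
```

```bash
python3 - <<'E'
from h import *
p,R,o=pose(); print(p,o['force'],o['torque'])
im,d=cams.grab_frame('wrist'); save(im,'w13')
im,d=cams.grab_frame('scene'); save(cv2.resize(im[160:260,190:310],None,fx=5,fy=5,interpolation=cv2.INTER_CUBIC),'s13')
E
```

```text
[ 0.61533678 -0.02890859  0.00654364] [-9.03868437 -1.7970907   6.86955548] [-0.29158463  1.35266098 -0.05777889]
```

View pics/w13.png

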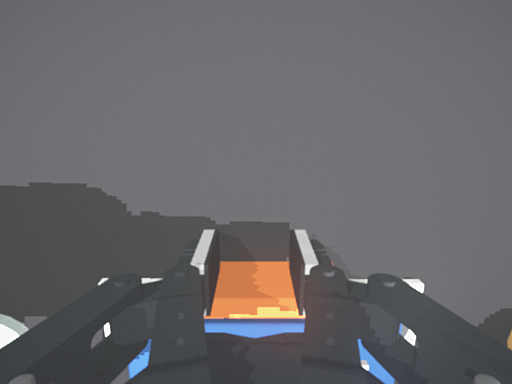

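View pics/s13.png

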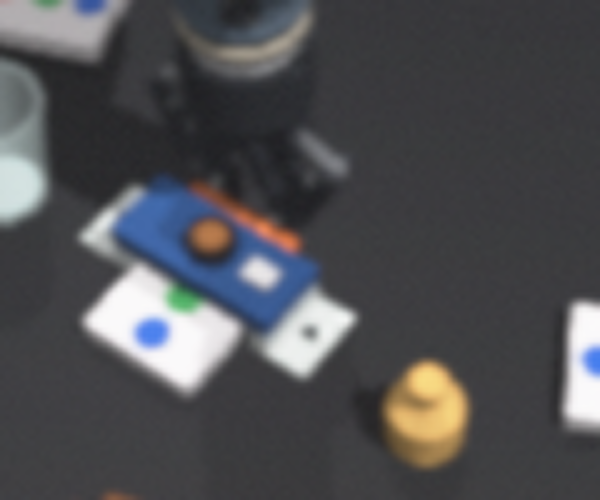

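The position stalled while the force rose to 9 N, and the wrist view shows the wall against the blue beam and parallel to it at (255,318). Now I back off, lift and inspect.

Emit:
step_arm(grip=[40, 40, 40, 40, 40, 40, 40, 40, 40, 40, 40, 40], translation=[[0, 0, -0.003], [0, 0, -0.006], [0, 0, -0.015], [0, 0, -0.025], [0, 0, -0.025], [-0.01, 0, -0.02], [-0.035, 0, -0.01], [-0.038, 0, -0.005], [-0.038, 0, 0], [-0.038, 0, 0], [-0.03, 0, 0], [0, 0, 0]], dr=[[0, 0, 0], [0, 0, 0], [0, 0, 0], [0, 0, 0], [0, 0, 0], [0, 0, 0], [0, 0, 0], [0, 0, 0], [0, 0, 0], [0, 0, 0], [0, 0, 0], [0, 0, 0]])

```text
clock: 14.18
tool_pos: [0.5157, -0.0374, 0.2022]
orientation: [0.713, -0.024, 0.701, 0.021]
force: [-0.3, -0.2, -0.7]
gripper_width: 0.0342
```

Emit:
step_arm(grip=[100, 100, 100, 100, 100, 100], translation=[[0, 0, 0], [0, 0, 0], [0, 0, 0], [0, 0, 0], [0, 0, 0], [0, 0, 0]], dr=[[0, 0, 0], [0, 0, 0], [0, 0, 0], [0, 0, 0], [0, 0, 0], [0, 0, 0]])

```text
clock: 14.68
tool_pos: [0.5095, -0.0358, 0.1944]
orientation: [0.706, -0.022, 0.707, 0.023]
force: [-0.6, 0.4, -0.1]
gripper_width: 0.0852
```

```bash
python3 - <<'E'
from h import *
p,R,o=pose(); print(p,o['force'],o['clock'])
im,d=cams.grab_frame('wrist'); save(im,'w14'); np.savez('pics/w14.npz',im=im,p=p,q=R.as_quat())
im,d=cams.grab_frame('top'); save(im,'t14f'); save(cv2.resize(im[110:210,200:340],None,fx=5,fy=5,interpolation=cv2.INTER_CUBIC),'t14')
im,d=cams.grab_frame('scene'); save(im,'s14f')
E
```

```text
[ 0.50949575 -0.03584556  0.19444089] [-0.58149789  0.38900533 -0.06920509] 14.6833
```

View pics/w14.png

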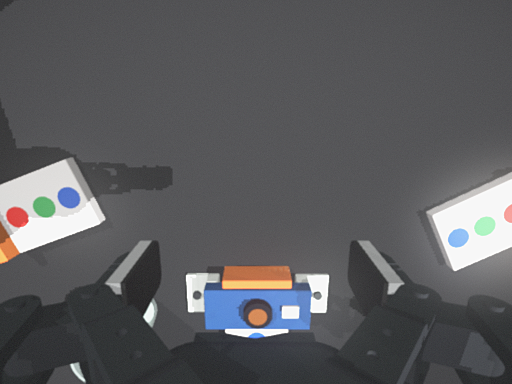

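View pics/t14.png

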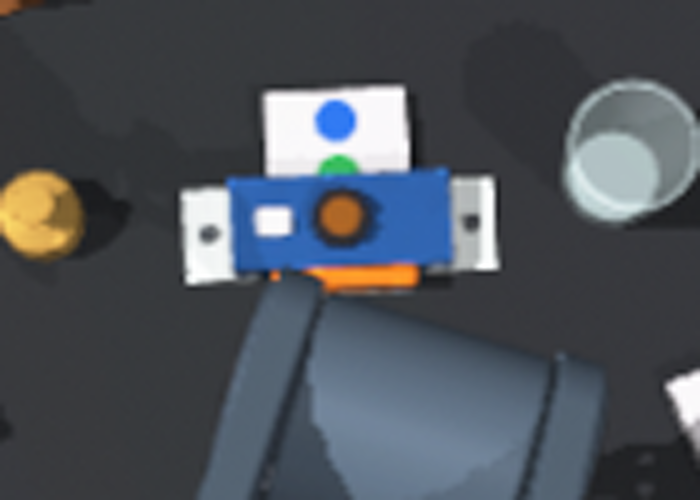

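View pics/t14f.png

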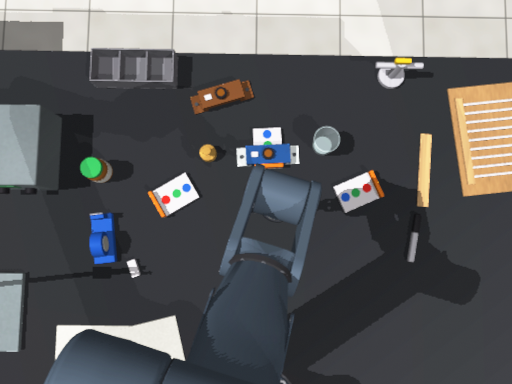

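```bash
python3 - <<'E'
from h import *
z=np.load('pics/w14.npz'); im=z['im']; p=z['p'];R=Ro.from_quat(z['q'])
save(cv2.resize(im[255:345,180:335],None,fx=5,fy=5,interpolation=cv2.INTER_CUBIC),'w14c')
h=cv2.cvtColor(im,cv2.COLOR_RGB2HSV).astype(int);H,S,V=h[...,0],h[...,1],h[...,2]
o=comp((H>3)&(H<18)&(S>150)&(V>100),(256,275)); b=comp((H>98)&(H<118)&(S>100)&(V>60),(256,300))
ws=[];bs=[]
for u in range(228,288,3):
    vo=np.nonzero(o[:,u])[0]; vb=np.nonzero(b[:,u])[0]; ws.append([u,vo.max()+.5]); bs.append([u,vb.min()-.5])
print([x[1] for x in ws]); print([x[1] for x in bs])
for q,zz,n in ((ws,.034,'wall inner'),(bs,.037,'beam near')):
    W=ray('wrist',q,zz,p,R); k=np.polyfit(W[:,1],W[:,0],1); print(n,'yaw',-np.degrees(np.arctan(k[0])).round(2),'x',W[:,0].mean().round(4))
print(rect('wrist',o,.034,p,R),rect('wrist',b,.037,p,R))
im,d=cams.grab_frame('top'); h=cv2.cvtColor(im,cv2.COLOR_RGB2HSV).astype(int)
m=comp((h[...,1]<60)&(h[...,2]>170),(260,135)); q=[]
for u in range(256,280,2): q.append([u,np.nonzero(m[:150,u])[0].min()-.5])
W=ray('top',q,.015); k=np.polyfit(W[:,1],W[:,0],1); print('front edge yaw',-np.degrees(np.arctan(k[0])).round(2),'x',W[:,0].mean().round(4),'expect',.660+.075)
E
```

```text
[np.float64(280.5), np.float64(280.5), np.float64(280.5), np.float64(280.5), np.float64(280.5), np.float64(280.5), np.float64(280.5), np.float64(280.5), np.float64(280.5), np.float64(280.5), np.float64(280.5), np.float64(280.5), np.float64(280.5), np.float64(280.5), np.float64(280.5), np.float64(280.5), np.float64(280.5), np.float64(280.5), np.float64(280.5), np.float64(280.5)]
[np.float64(289.5), np.float64(289.5), np.float64(289.5), np.float64(289.5), np.float64(289.5), np.float64(289.5), np.float64(289.5), np.float64(289.5), np.float64(289.5), np.float64(289.5), np.float64(289.5), np.float64(289.5), np.float64(289.5), np.float64(289.5), np.float64(289.5), np.float64(289.5), np.float64(289.5), np.float64(289.5), np.float64(289.5), np.float64(289.5)]
wall inner yaw 3.59 x 0.6258
beam near yaw 3.59 x 0.6349
(array([ 0.6181, -0.0282]), array([0.0218, 0.0752]), 7.34) (array([ 0.6561, -0.0243]), array([0.0585, 0.1179]), 3.59)
front edge yaw 3.58 x 0.7361 expect 0.735
```

View pics/w14c.png

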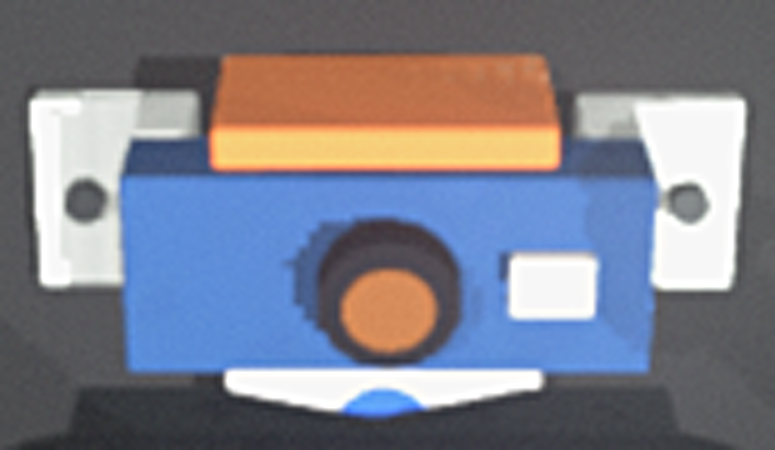

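The crop shows the wall top (y≈147) touching the beam's near edge (y≈172) along its full width, with only the beam's 3 mm extra height showing between. Yaws match at 3.6°. Handing in.

```bash
python3 - <<'E'
from h import *
print(job.finish_job()); print(sensors.get_obs()['clock'])
E
```

```text
the job is handed in; nothing more can be done
None
the job is handed in; nothing more can be done
```

The tray nearest the robot is under the blue bridge, with its orange wall against the bridge's near face, and I have handed the job in. I first nudged its side about 9 mm with the back of the shut fingers to line it up. Then I pushed the orange wall from behind with two part-open fingers, at about 3 to 5 N, until it stopped against the bridge at 9 N.

**Last checks:**
- **Angle:** the tray's front edge and the beam's near edge both measured 3.6° yaw, so the wall sits parallel.
- **Position:** the front edge was at x = 0.736 m against an expected 0.735 m.
- **Wall contact:** a close crop showed the wall touching the beam along its full width.
- **Robot and bystanders:** the robot is about 0.19 m above the bench, touching nothing. By eye, the other things looked unmoved.
- **Time:** about 15 s of the 72 s allowed.

**Checks that disagreed:**
- **Sideways position:** the two fixed cameras differed by 2 to 3 mm during the push. The legs leave 7 mm each side, and the tray met no extra resistance going through.
- **Wall mask:** in the last check my colour mask missed the wall's bright top face, so its "inner edge" number was wrong. I judged contact from the crop, the front edge and the push stopping instead.

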